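Load the stencil jig and hold its sheet stop open

ROBOT

A 6-joint arm with a two-finger parallel gripper is mounted at the origin on the work surface. World frame = base frame: x ahead of the robot, y to its left, z up, the work surface at z = 0. Lengths are in m, angles in degrees, forces in N, time in s.
With the tool pointing down it reaches from about 0.375 to 0.75 m from the base axis. Payload 9 kg.
Tool frame: the origin (TCP) lies where the fingers leave the gripper's body, on its centre line; the fingertips stand 73 mm ahead of it and the grasp point (between the pads) lies 54 mm ahead of it (robot.tip_reach is the distance from the TCP to the fingertips, in m); z points along the fingers, y is the direction in which the jaws open and shut (so a half turn about z gives the same grasp; the last joint's range is limited). The gripper opens to 85 mm and grips with 20 to 120 N. Pads are 22 mm wide; open, the fingers measure 114 mm over their backs; the gripper's body (76 mm by 85 mm) begins 54 mm behind the grasp point. The pads swing forward as they close: fully open they stand 13 mm farther back than shut.
Start: joints at [-87.244, 5.964, 5.575, 89.605, 0, 77.527], TCP at [0.158, -0.579, 0.304] pointing down, gripper open.
Joint ranges: [-171.21, 171.21], [-48.23, 106.86], [-62.78, 66.21], [-105.2, 120.99], [-86.42, 89.51], [-180, 180]. Speed limits (degrees/s): [127.2, 127.2, 147.25, 180, 180, 180].

INTERFACE

Orientations are given as [roll, pitch, yaw] about the fixed x, y, z axes, in that order (R = Rz(yaw) Ry(pitch) Rx(roll)).
In Python, from plant import robot gives the robot as it stands. Calls block until the motion is done:
- robot.move_pose(position, orientation): joint-space move of the TCP to a pose.
- robot.line_to(position, vel=0.15, rotation=None, guard=None): straight line of the TCP; rotation=None keeps the orientation; vel is the mean speed in m/s. With guard (N) it stops when the force on the tool has changed by that much, and returns True; else False.
- robot.goto_joints(angles): joint-space move.
- robot.set_gripper(opening): finger opening in m; the grip force is fixed at half the most; returns when the fingers have stopped.
- robot.pause(seconds).
- robot.ik(position, orientation): joint angles nearest the present ones, or None.
- robot.observe(): the state.
- robot.grab_frame(name): name is "side" or "top" or "wrist"; returns the picture (420x560x3 uint8, blue, green, red); there is no depth.
- robot.get_calibration(name): a dict with "vertical_fov" (degrees; the focal length in pixels is half the picture's height over the tangent of half this angle, whatever the lens; pixels are square), "cx", "cy" (the principal point, pixels), "rvec" (rotation vector, rad) and "tvec" (3), from world to camera coordinates, as OpenCV has them. Camera axes: x right, y down, z forward; pixel columns grow to the right and rows downward; lengths in m; the calibration is good to about 2 mm. The wrist camera is an equidistant fisheye: a pixel r from the principal point sees the ray r / f radians off the axis. A picture is of the moment at which its call begins: read the wrist's pose just before it. get_calibration takes no time and is no camera call; for the wrist camera it gives the pose at the moment of the call.
A pose or a line that the arm cannot do raises robot.IKError and nothing moves.
- robot.job_done(): hands the job in, once; it reports no verdict.
The state is a dict: "time": time; "q": joint angles; "qvel": joint speeds; "joint_torque": joint torques, N m; "tool_pos": TCP position; "tcp_rot": TCP orientation; "ft_force": force on the tool from outside, world axes, zero at the start; "torque": the same for the moment, N m; "gripper_width": finger opening in m.
Only numpy, scipy, OpenCV 4.12 (cv2) and the standard library are available. Lean on these libraries where they do the work, as an engineer would, in place of code of your own. Each camera call takes 0.05 s, during which the arm holds its last target. There are 200 camera calls.

TASK

Seat the short rectangular die block fully down in the pocket of the stencil jig and let go of it, then swing the locking lever shut over it. Then pull the jig's spring-loaded slide out by its handle until its pointer lines up with the index mark, and keep holding it there so that I can lay the sheet in: finish with the handle still held, do not let go. Leave the other dies, the tape rolls, the paint bottles and the cutter where they are.

Things in the scene. Friction and masses are not known exactly. Their poses are not given: they have to be found in the camera images.
- jig: The stencil jig, fixed to the table: an aluminium plate 160 (x) x 300 (y) x 12 mm. Origin at the centre of its underside, on the table top; z is up. In its frame the pocket with the locking lever is on the +y half, the spring slide on the -y half. The plate's place and yaw differ from run to run.
- pocket (a point): Centre of the pocket's floor, 12 mm above the table, at (0, +85, 12) mm in the jig's frame, axes parallel to the jig's. The pocket is a rectangular dark steel frame, 76 (x) x 60 (y) mm outside, its opening 54 (x) x 38 (y) mm, 14 mm deep, its rim chamfered by 3 mm (its rim is 26 mm above the table).
- die_center (a point): Centre (half-way up, 26 mm above its underside) of the short rectangular aluminium die block, 48 (its x) x 32 (its y) x 52 (z) mm, about 0.2 kg, standing loose on the 3 mm thick grey cutting mat. Seated, its x lies along the jig's x (either way round), its underside rests on the pocket floor and its upper 38 mm stand out of the pocket.
- lever (a joint): Angle of the locking lever about its upright hinge, rad: 0 = shut, the bar lying over the middle of the pocket and pointing to the jig's -x; it starts open at 1.25 to 1.65, pointing about to the jig's +y. Seen from above it shuts anticlockwise. End stops at 0 and 1.75. It stays where it is left (light friction, about 0.6 N at the knob). It can shut only over a fully seated block, with about 2.5 mm to spare.
- lever_hinge (a point): A point on the lever's hinge axis, at (52, 85, 70.5) mm in the jig's frame, at mid-thickness of the lever's bar (bar 16 mm wide, 66.5 to 74.5 mm above the table).
- lever_knob (a point): Half-way up the lever's upright round black knob: 14 mm diameter, 34 mm tall, from 74.5 to 108.5 mm above the table (this point at 91.5 mm), 102 mm from the hinge axis. Shut, it is at (-50, 85) mm in the jig's frame.
- slide: The spring-return slide: a steel carriage 64 (x) x 50 (y) x 14 mm with an upright black handle, running along the jig's y. Origin at the centre of the carriage's underside, 22 mm above the table, axes parallel to the jig's; at rest at (0, -30, 22) mm in the jig's frame. It pulls out along the jig's -y, at most 70 mm, against a spring of about 4 N at rest plus 1.2 N for every 10 mm; let go, it runs back to rest.
- slide_handle (a point): A point on the middle line of the slide's handle, 58 mm above the table, 36 mm above the slide's origin. The handle is an upright paddle 28 (x) x 12 (y) mm, its top 76 mm and its foot (the carriage's top) 36 mm above the table.
- slide_pointer (a point): Tip of the slide's pointer, a 3 mm wide dark steel tongue that sticks out of the carriage's -x side, in line with the handle's middle (46 mm to -x of it, 36 mm above the table).
- index_mark (a point): The index mark: the end of a 3 mm wide aluminium rib on top of a small dark steel block (22 x 22 mm, top of the rib 36 mm above the table), clamped on the jig plate beside the slide's path, on its -x side, 53 mm to -x of the handle's line of travel. Axes parallel to the jig's. It lies 30 to 55 mm to -y of the pointer's place at rest (differs from run to run); the pointer lines up when it has the same y in the jig's frame.
- long_die: Another die block, longer: 74 x 32 x 52 mm aluminium, on the mat; not wanted. Origin at the centre of its underside.
- round_die: A round die, 42 mm diameter, 52 mm tall, on the mat; not wanted. Origin at the centre of its underside.
- tape_near: Roll of masking tape lying flat, 90 mm diameter, 25 mm high, between robot, jig and mat. Origin at the centre of its underside.
- tape_far: Roll of masking tape lying flat, 104 mm diameter, 38 mm high, beyond the jig. Origin at the centre of its underside.
- paint_a: White paint bottle, standing, 40 mm diameter, 130 mm high, beyond the jig. Origin at the centre of its underside.
- paint_b: Black paint bottle, standing, 40 mm diameter, 130 mm high, beyond the jig. Origin at the centre of its underside.
- cutter: Snap-off cutter with its blade, lying on the table to the right, handle 130 x 22 x 14 mm. Origin at the centre of the handle's underside.
Mind the look-alikes: they are no part of the job. What is shaped like the part that bears die_center but orange is not meant.

How it is judged (in metres and radians):
On the way, in this order (a step that is already met when the one before it is completed fails the run):
1. the short die block is seated fully down in the pocket and let go, the lever still open (z of die_center in the frame of pocket between 0.022 and 0.029 m and horizontal distance between die_center and pocket below 0.006 m and angle between die_center's own z axis and vertical below 0.08 rad and contact force between the fingers and die below 0.2 N and value of joint lever above 0.5 rad), for 0.2 s.
2. the locking lever is shut over the seated block (z of die_center in the frame of pocket between 0.022 and 0.029 m and horizontal distance between die_center and pocket below 0.006 m and angle between die_center's own z axis and vertical below 0.08 rad and value of joint lever below 0.12 rad), for 0.2 s.
At the end, for the whole second after the job is handed in: The short die block sits fully down in the pocket (within 6 mm of its centre, upright), the lever is shut (under 0.12 rad), and the slide's pointer stands still within 5 mm of the index mark along the slide's travel, held against the spring by the robot's fingers (over 3 N) (all of step 2 and y of slide_pointer in the frame of index_mark between -0.005 and 0.005 m and contact force between the fingers and slide above 3 N and linear speed of slide below 0.01 m/s); the arm keeps its last pose, push and grip.
It fails at once if one of the other dies is disturbed (moved over 30 mm) (distance of any of long_die, round_die from where it was at the start of the episode above 0.03 m).
It fails at once if a tape roll is disturbed (moved over 30 mm) (distance of any of tape_near, tape_far from where it was at the start of the episode above 0.03 m).
It fails at once if a paint bottle or the cutter is disturbed (moved over 30 mm) (distance of any of paint_a, paint_b, cutter from where it was at the start of the episode above 0.03 m).
It also fails if it takes over 62 s, if anything falls off the work surface, if the arm or the gripper's body presses on something with over 40 N, if the wrist force passes 120 N, or if a joint passes its speed limit or range.

## Working session

There is one attempt and no reset: what is moved stays moved. The work goes in short steps, each a Python script; the robot and the scene stay as the last script left them, time stands still between calls to the robot, and variables do not carry over. Pictures are saved under pics/ and viewed, about 8 in all and at most 12, crops included, and the job is handed in when it is done.

```bash
mkdir -p pics; ls; python3 - <<'E'
from plant import robot
import cv2
for n in("top","side"):
    im=robot.grab_frame(n); cv2.imwrite(f"pics/{n}0.png",im)
    print(n,robot.get_calibration(n))
print(robot.observe())
E
```

```text
pics
top {'vertical_fov': 44.45559506741982, 'cx': 279.10238285169595, 'cy': 205.92102837953811, 'rvec': array([ 2.13678033, -2.11371816,  0.2007256 ]), 'tvec': array([-0.05873992,  0.57439869,  1.23040311])}
side {'vertical_fov': 57.76080410161565, 'cx': 281.80843484014883, 'cy': 214.34079998336, 'rvec': array([ 0.74272039, -2.60881332,  1.11654727]), 'tvec': array([0.49108461, 0.29058216, 0.87859757])}
{'time': 0.1, 'q': array([-8.72439065e+01,  5.99655838e+00,  5.53144144e+00,  8.96032936e+01,
        1.25671023e-04,  7.75273548e+01]), 'qvel': array([-0.05170982, -0.06417989,  0.11031528,  0.06230137, -0.08231898,
       -0.05170905]), 'joint_torque': array([ 5.79032829e-03, -5.58211756e+01,  5.04719818e+01,  1.30358292e-02,
       -9.93099934e-05, -1.06766129e-05]), 'tool_pos': array([ 0.15761004, -0.57871671,  0.3031854 ]), 'tcp_rot': array([-1.79933231e+02, -1.48975557e-02,  1.52287300e+01]), 'ft_force': array([-1.27736356, -1.38086472, -0.59008844]), 'torque': array([ 0.003969  ,  0.04858163, -0.00996257]), 'gripper_width': 0.08531039541334834}
```

View pics/top0.png

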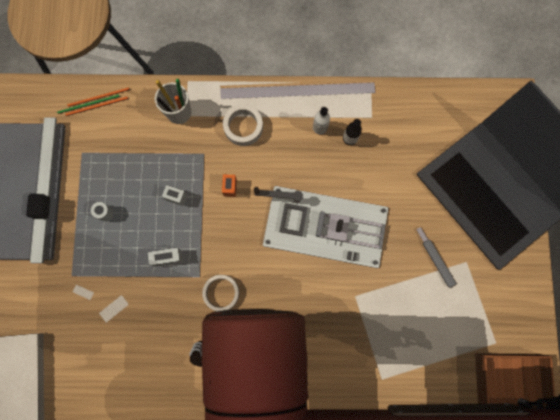

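View pics/side0.png

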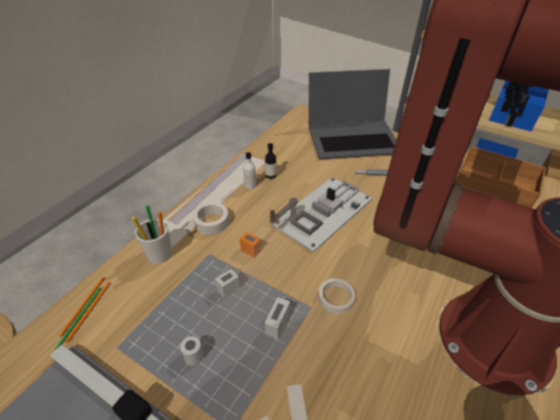

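The top view shows the jig with plate corners at about (275,189), (389,207), (381,265) and (264,246). The short die is at (173,194), the long die at (163,257), the round die at (99,211), and the orange decoy at (229,184). The lever knob is near (257,191). The side view agrees.

```bash
cat > h.py <<'E'
import numpy as np, cv2
from plant import robot
def ray(cal,px):
    px=np.asarray(px,float); f=210/np.tan(np.radians(cal["vertical_fov"])/2)
    d=np.array([px[0]-cal["cx"],px[1]-cal["cy"]])
    if cal.get("fish"):
        r=np.hypot(*d); t=r/f; v=np.array([*(d/max(r,1e-9)*np.sin(t)),np.cos(t)])
    else: v=np.array([*(d/f),1.])
    R=cv2.Rodrigues(np.asarray(cal["rvec"],float))[0]
    return -R.T@np.asarray(cal["tvec"]), R.T@v
def at(cal,px,z):
    c,v=ray(cal,px); return c+v*(z-c[2])/v[2]
def proj(cal,P):
    f=210/np.tan(np.radians(cal["vertical_fov"])/2); R=cv2.Rodrigues(np.asarray(cal["rvec"],float))[0]
    p=R@np.asarray(P,float)+cal["tvec"]
    if cal.get("fish"):
        r=np.hypot(p[0],p[1]); k=f*np.arctan2(r,p[2])/r; return np.array([cal["cx"]+k*p[0],cal["cy"]+k*p[1]])
    return np.array([cal["cx"]+f*p[0]/p[2],cal["cy"]+f*p[1]/p[2]])
def cal(n):
    c=dict(robot.get_calibration(n)); c["fish"]=n=="wrist"; return c
E
python3 - <<'E'
from h import *
im=cv2.imread("pics/top0.png"); c=cal("top")
for p in[(275,189),(389,207),(381,265),(264,246)]: print("plate",at(c,p,.012).round(4))
for n,p in dict(die=(173,194),long=(163,257),round=(99,211)).items(): print(n,at(c,p,.055).round(4))
print("tape",at(c,(221,293),.025),"tapefar",at(c,(243,124),.038),"orange",at(c,(229,184),.05),"b",at(c,(321,120),.1))
print("knob",at(c,(257,191),.1085).round(4))
w=cal("wrist"); print(w, -cv2.Rodrigues(w["rvec"])[0].T@w["tvec"])
cv2.imwrite("pics/crop0.png",cv2.resize(im[165:280,145:400],None,fx=3.1,fy=3.1,interpolation=cv2.INTER_CUBIC))
E
```

```text
plate [ 0.6274 -0.0415  0.012 ]
plate [ 0.5832 -0.3363  0.012 ]
plate [ 0.4337 -0.3118  0.012 ]
plate [ 0.4787 -0.0153  0.012 ]
die [0.6021 0.2136 0.055 ]
long [0.4443 0.2304 0.055 ]
round [0.5569 0.3954 0.055 ]
tape [0.35944931 0.08896109 0.025     ] tapefar [0.79415268 0.04386186 0.038     ] orange [0.63057422 0.07458519 0.05      ] b [ 0.78472978 -0.15427301  0.1       ]
knob [0.6006 0.0011 0.1085]
{'vertical_fov': 65.70646984690485, 'cx': 278.8093155828656, 'cy': 208.83909652808595, 'rvec': array([-2.31888634,  1.77269303,  0.24049058]), 'tvec': array([-0.59936597, -0.03568112,  0.37975213]), 'fish': True} [ 0.22134927 -0.56122454  0.3751745 ]
```

View pics/crop0.png

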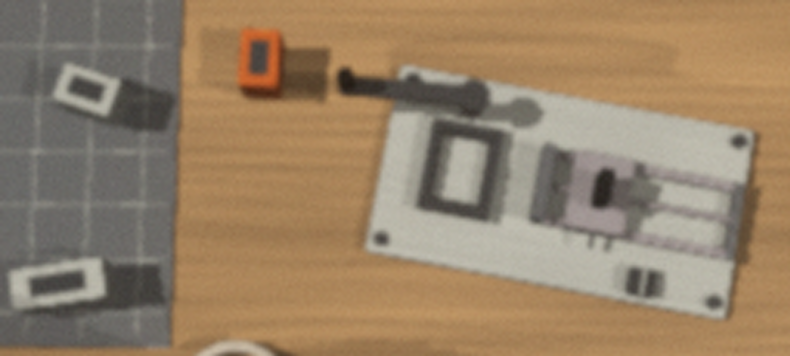

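Coarse estimates:
- **Jig:** centre at about (0.531, -0.176), yaw about -8.5°.
- **Short die:** about (0.602, 0.214), long axis about 67° from world x.

Next I'll take near views with the wrist camera.

```bash
python3 - <<'E'
from h import *
import json
def look(P,yaw,z,name):
    y=np.radians(yaw); t=np.array(P)-.066*np.array([np.cos(y),np.sin(y)])
    robot.move_pose([*t,z],[180,0,yaw]); robot.pause(.3)
    c=cal("wrist"); im=robot.grab_frame("wrist"); cv2.imwrite(f"pics/{name}.png",im)
    json.dump({k:(v.tolist() if hasattr(v,"tolist") else v) for k,v in c.items()},open(f"pics/{name}.json","w"))
    print(robot.observe()["q"].round(1),robot.observe()["time"])
look([.531,-.176],171.5,.26,"jig1")
look([.602,.214],-113,.24,"die1")
a=cv2.imread("pics/jig1.png");b=cv2.imread("pics/die1.png")
cv2.imwrite("pics/jig1v.png",cv2.resize(a,(800,600),interpolation=cv2.INTER_CUBIC))
E
```

```text
[-29.3  10.    5.4  85.4  -0.  -20.8] 2.5667
[ 12.7  20.9  16.   85.1  -0.  -54.3] 4.6083
```

View pics/jig1v.png

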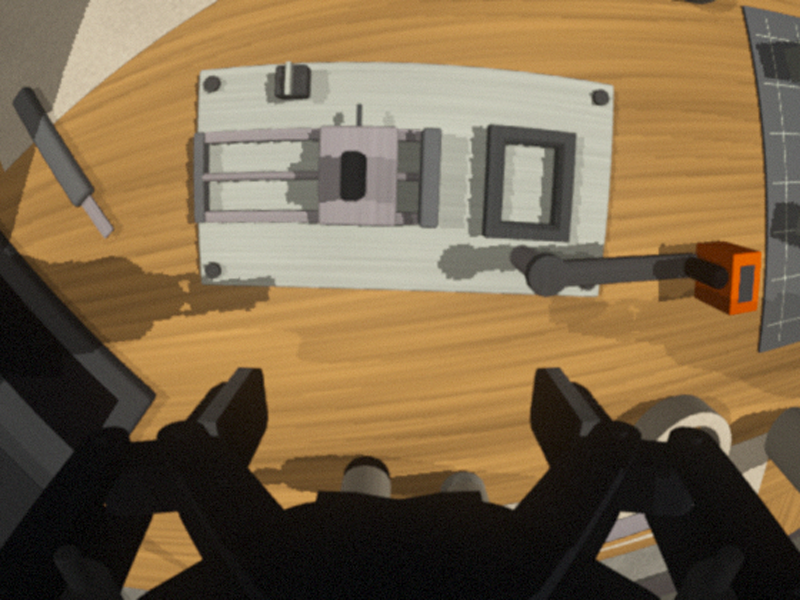

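View pics/die1.png

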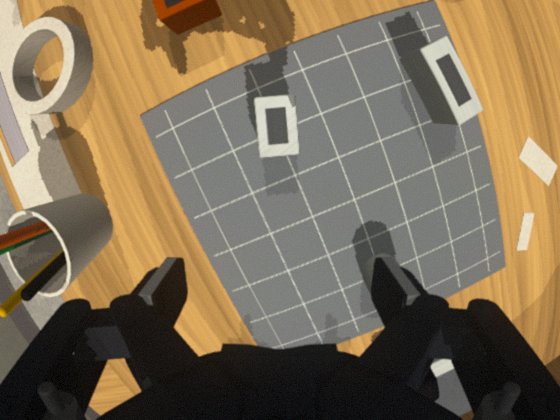

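The wrist view shows the plate (corners at 800-px scale: (200,70), (614,85), (600,297), (201,284)), the pocket ring near (530,183), the handle at (353,176), the pointer at (360,105) and the rib at (290,80). In the die view the short die's top is at (277,126), and the long die lies to the right at (452,80). Now I'll fit these numerically.

```bash
cat >> h.py <<'E'
def rot(a): a=np.radians(a); return np.array([[np.cos(a),-np.sin(a)],[np.sin(a),np.cos(a)]])
def load(n):
    import json; return json.load(open(f"pics/{n}.json")),cv2.imread(f"pics/{n}.png")
def white(im):
    h=cv2.cvtColor(im,cv2.COLOR_BGR2HSV); return ((h[...,1]<45)&(h[...,2]>135)).astype(np.uint8)*255
def comp(m,px):
    n,l=cv2.connectedComponents(m); v=l[px[1],px[0]]; assert v; k,_=cv2.findContours((l==v).astype(np.uint8),cv2.RETR_EXTERNAL,cv2.CHAIN_APPROX_NONE); return max(k,key=len)[:,0]
E
python3 - <<'E'
from h import *
c,im=load("die1"); 
k=comp(white(im),(262,126)); W=np.array([at(c,p,.055)[:2] for p in k])
print("die rect",cv2.minAreaRect((W*1000).astype(np.float32)), k.min(0),k.max(0))
c,im=load("jig1"); m=white(im); k=comp(m,(int(230/1.43),int(100/1.43)))
W=np.array([at(c,p,.012)[:2] for p in k]); cen=np.array([.531,-.176]); yaw=-8.5
for it in range(4):
    L=(W-cen)@rot(yaw)
    e={}
    for ax,h in((0,.08),(1,.15)):
        for s in(-1,1):
            q=L[(abs(L[:,ax]-s*h)<(.012,.006,.004,.004)[it])&(abs(L[:,1-ax])<(.15,.08)[ax]-.012)]
            for _ in range(3):
                f=np.polyfit(q[:,1-ax],q[:,ax],1); r=abs(np.polyval(f,q[:,1-ax])-q[:,ax]); q=q[r<max(.0008,1.5*r.std())]
            e[ax,s]=(f[1],f[0],len(q))
    dy=np.degrees(np.mean([-e[0,-1][1],-e[0,1][1]]))
    d=np.array([(e[0,1][0]+e[0,-1][0])/2,(e[1,1][0]+e[1,-1][0])/2])
    cen=cen+rot(yaw)@d; yaw+=dy
print("jig",cen,yaw,{k:np.round(v,4) for k,v in e.items()})
J=lambda x,y,z:[*(cen+rot(yaw)@np.array([x,y])),z]
def inv(px,z): return ((at(c,np.array(px)/1.42857,z)[:2]-cen)@rot(yaw)*1000).round(1)
print("rib end top",inv((289,97),.036),inv((290,64),.036),"pointer",inv((360,105),.036),"handle top",inv((353,160),.076),"knob",inv((712,275),.1085))
for n,p in dict(pocket=(0,.085,.026),r1=(.038,.115,.026),r2=(-.038,.055,.026),o1=(.027,.104,.026),o2=(-.027,.066,.026),ptr=(-.046,-.030,.036),hinge=(.052,.085,.0745)).items(): print(n,(proj(c,J(*p))*1.42857).round(1))
v=cv2.resize(im,None,fx=3,fy=3,interpolation=cv2.INTER_CUBIC)
for p in[(.038,.115,.026),(.038,.055,.026),(-.038,.055,.026),(-.038,.115,.026),(.027,.104,.026),(-.027,.066,.026),(-.046,-.03,.036),(.014,-.03,.076),(-.014,-.03,.076)]:
    cv2.circle(v,tuple(int(t) for t in proj(c,J(*p))*3+1),3,(0,0,255),-1)
cv2.imwrite("pics/jigchk.png",v[110:630,500:1300])
E
```

```text
die rect ((561.926513671875, 293.9139404296875), (260.6998596191406, 272.59619140625), 89.95036315917969) [155  21] [500 347]
jig [ 0.53082641 -0.17297308] -10.425160354039322 {(0, -1): array([-7.89e-02, -1.00e-04,  2.59e+02]), (0, 1): array([7.89e-02, 1.00e-04, 1.79e+02]), (1, -1): array([-1.491e-01,  1.500e-03,  6.000e+01]), (1, 1): array([1.491e-01, 4.000e-04, 1.020e+02])}
rib end top [-50.8 -75.1] [-73.1 -75.4] pointer [-45.  -29.2] handle top [ -8.4 -28.7] knob [ 39.9 180.5]
pocket [530.7 183.4]
r1 [567.5 241.5]
r2 [489.8 123.5]
o1 [554.2 224.8]
o2 [505.4 141.1]
ptr [358.8 103.4]
hinge [546.4 274.5]
```

View pics/jigchk.png

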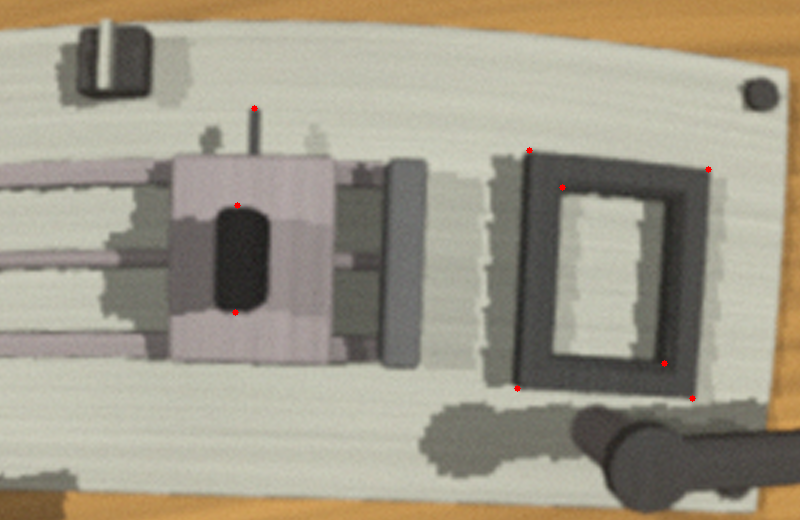

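The overlay points fall on the pocket rim, pointer and handle edges, so the jig pose is good: (0.5308, -0.1730), yaw -10.4°. The index is about 45.5 mm from the pointer's rest position. The die mask leaked into the mat, so I'll redo it with Otsu and then go over for the grasp.

```bash
cat >> h.py <<'E'
CEN=np.array([.53083,-.17297]); YAW=-10.43
def J(x,y,z): return np.array([*(CEN+rot(YAW)@np.array([x,y])),z])
def st(): o=robot.observe(); print(round(o["time"],2),"q",o["q"].round(1),"F",o["ft_force"].round(1),"w",round(o["gripper_width"],4),"tcp",o["tool_pos"].round(4),o["tcp_rot"].round(1))
E
python3 - <<'E'
from h import *
c,im=load("die1"); x0,y0,x1,y1=235,75,320,180
g=cv2.GaussianBlur(cv2.cvtColor(im,cv2.COLOR_BGR2GRAY),(3,3),0)
t,m=cv2.threshold(g[y0:y1,x0:x1],0,255,cv2.THRESH_OTSU)
for thr in(t,t+30):
    m=np.zeros_like(g); m[y0:y1,x0:x1]=(g[y0:y1,x0:x1]>thr)*255
    m=cv2.morphologyEx(m,cv2.MORPH_OPEN,np.ones((5,5)))
    k=comp(m,(262,126)); W=np.array([at(c,p,.055)[:2] for p in k])
    print(thr,cv2.minAreaRect((W*1000).astype(np.float32)),k.min(0),k.max(0))
    print(cv2.boxPoints(cv2.minAreaRect(k.astype(np.float32))))
for Y in(-113,67,-293): 
    for P in([.60,.213,.2],): print(robot.ik(P,[180,0,Y]))
print(robot.ik(J(0,.085,.2),[180,0,180+YAW]))
st()
E
```

```text
159.0 ((603.5433349609375, 214.5362548828125), (47.655765533447266, 31.568429946899414), 71.44796752929688) [255  96] [298 156]
[[253.95169   97.42069 ]
 [294.25516   94.062065]
 [299.24826  153.97931 ]
 [258.9448   157.33795 ]]
189.0 ((603.52490234375, 214.44009399414062), (46.32655715942383, 30.120914459228516), 71.78893280029297) [256  96] [297 155]
[[254.7459   98.20493]
 [293.15576  94.71313]
 [298.44263 152.86887]
 [260.03278 156.36066]]
[  7.79999509  12.65027941   2.125674    79.47539459   0.
 -59.20000491]
[  7.79999509  12.65027941   2.125674    79.47539459   0.
 120.79999509]
[  7.79999509  12.65027941   2.125674    79.47539459   0.
 120.79999509]
[-22.8343989   -1.7954663  -13.15666342  78.63880288   0.
 -12.4043989 ]
4.61 q [ 12.7  20.9  16.   85.1  -0.  -54.3] F [ 0.  -0.4 -0.5] w 0.0852 tcp [0.628  0.2743 0.2401] [-180.    0. -113.]
```

Die top: centre (0.6035, 0.2145), long axis 71.4°, measured 47.7 × 31.6 mm, so it is the short die. Now I'll grasp it, lift it and carry it over the pocket.

```bash
python3 - <<'E'
from h import *
D=[.6035,.2145]; R=[180,0,-108.55]
robot.set_gripper(.062)
robot.move_pose([*D,.16],R); robot.line_to([*D,.102],vel=.1); st()
robot.set_gripper(.02); st()
robot.line_to([*D,.26],vel=.2); st()
robot.move_pose(J(0,.085,.26),[180,0,YAW-180]); robot.line_to(J(0,.085,.15),vel=.2); robot.pause(.3); st()
c=cal("wrist"); cv2.imwrite("pics/place.png",robot.grab_frame("wrist")); s=robot.grab_frame("side"); cv2.imwrite("pics/side1.png",s)
cs=cal("side"); p=proj(cs,J(0,.085,.05)).astype(int); print(p)
w=cv2.imread("pics/place.png"); sc=cv2.resize(s[max(0,p[1]-90):p[1]+90,p[0]-100:p[0]+100],(466,420),interpolation=cv2.INTER_CUBIC)
cv2.imwrite("pics/v5.png",cv2.resize(np.hstack([w,sc]),(800,328)))
E
```

```text
6.2 q [  7.9  16.4  -3.8  69.7  -0.  -63.6] F [-0.8  0.1  0.2] w 0.0619 tcp [0.6039 0.2146 0.1026] [-180.     0.  -108.5]
6.58 q [  7.9  16.3  -3.8  69.7   0.  -63.6] F [ 0.9 -0.   5.5] w 0.0311 tcp [0.6042 0.2146 0.1031] [-179.9    0.  -108.6]
7.53 q [  7.9  12.9   8.4  85.7  -0.  -63.6] F [ 0.1 -0.7 -3. ] w 0.0308 tcp [0.6029 0.2144 0.2581] [ 1.799e+02 -1.000e-01 -1.086e+02]
9.71 q [-22.8  -0.4 -17.   73.4  -0.  -12.4] F [-0.1  0.4 -2.4] w 0.0315 tcp [ 0.5468 -0.0896  0.1511] [-1.800e+02  1.000e-01  1.696e+02]
[307 214]
```

View pics/v5.png

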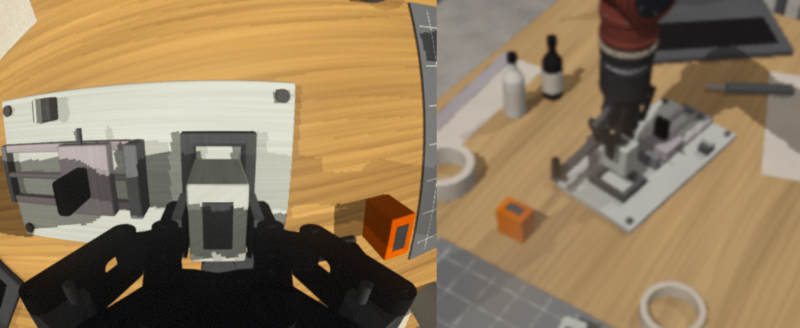

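The die is held square over the pocket and the lever is clear of it. Lowering with a force guard.

```bash
python3 - <<'E'
from h import *
R=[180,0,YAW-180]
print(robot.line_to(J(0,.085,.122),vel=.1,guard=12)); st()
print(robot.line_to(J(0,.085,.109),vel=.03,guard=8)); st()
robot.set_gripper(.052); robot.pause(.2); st()
robot.line_to(J(0,.085,.19),vel=.15); 
# camera over the pocket/lever
t=J(.075,.115,.24); robot.move_pose(t,R); robot.pause(.3)
import json
c=cal("wrist"); im=robot.grab_frame("wrist"); cv2.imwrite("pics/seat.png",im)
json.dump({k:(v.tolist() if hasattr(v,"tolist") else v) for k,v in c.items()},open("pics/seat.json","w"))
for x,y in((24,101),(24,69),(-24,69),(-24,101)): print(proj(c,J(x/1e3,y/1e3,.064)).round(1),"if high",proj(c,J(x/1e3,y/1e3,.072)).round(1))
st()
cv2.imwrite("pics/seatv.png",cv2.resize(im,(800,600),interpolation=cv2.INTER_CUBIC))
E
```

```text
False
10.24 q [-22.8   0.8 -18.9  70.4   0.  -12.4] F [ 0.4  0.7 -2.9] w 0.0309 tcp [ 0.5458 -0.0892  0.1214] [ 1.800e+02 -1.000e-01  1.696e+02]
True
10.63 q [-22.8   1.2 -19.5  69.2  -0.  -12.4] F [-1.2 -0.7  4.3] w 0.0308 tcp [ 0.5466 -0.0897  0.1119] [-1.800e+02  1.000e-01  1.696e+02]
11.17 q [-22.8   1.3 -19.6  69.2  -0.  -12.4] F [-0.5 -0.1  0.6] w 0.0517 tcp [ 0.5459 -0.0893  0.1109] [-1.800e+02 -1.000e-01  1.696e+02]
[261.2 145.4] if high [260.6 146.2]
[219.6 146.1] if high [217.7 146.9]
[218.7  83.9] if high [216.7  82.7]
[260.9  82.6] if high [260.3  81.3]
12.66 q [-18.6  10.9   4.3  83.4  -0.   -8.1] F [-0.6  0.1  0.4] w 0.052 tcp [ 0.6248 -0.0736  0.2396] [180.   -0.  169.5]
```

View pics/seatv.png

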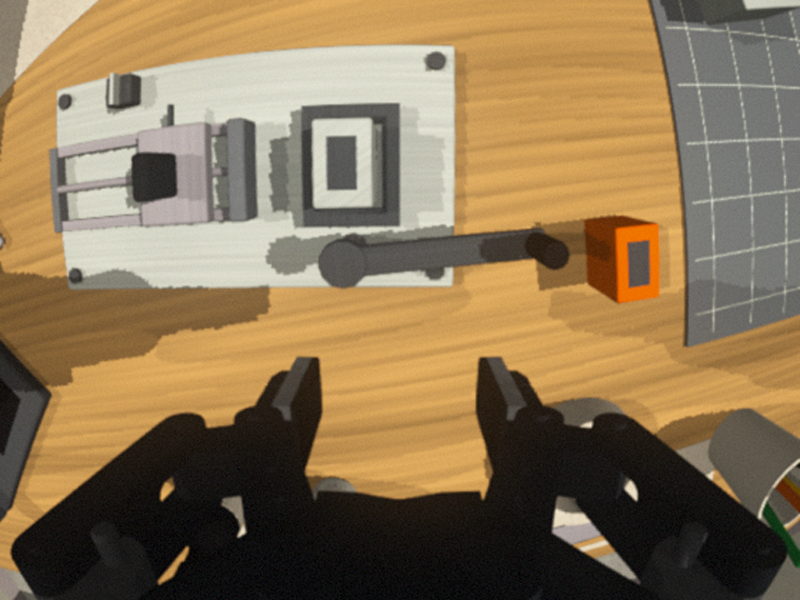

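The die is seated: contact came at TCP z = 0.112, as expected, and its top outline matches the predicted seated corners within 1–2 px. The lever knob's top is near (556,255) at 800-px scale, with the hinge cap at (343,262). Next I'll work out the lever angle and sweep the lever shut with the fingers loosely caging the knob.

```bash
python3 - <<'E'
from h import *
c,im=load("seat")
k=((at(c,np.array((555,254))/1.42857,.1085)[:2]-CEN)@rot(YAW)*1000); print("knob",k)
b=((at(c,np.array((450,249))/1.42857,.0745)[:2]-CEN)@rot(YAW)*1000); print("bar",b)
for q in(k,b): d=q-[52,85]; print(np.hypot(*d),"theta",np.pi-np.arctan2(d[1],d[0]))
d=k-[52,85]; th=np.pi-np.arctan2(d[1],d[0]) ; d=b-[52,85]; th=(th+np.pi-np.arctan2(d[1],d[0]))/2
def pose(t,z): return J(.052-.102*np.cos(t),.085+.102*np.sin(t),z),[180,0,YAW+180-np.degrees(t)]
robot.set_gripper(.04)
P,R=pose(th,.21); robot.move_pose(P,R); st()
print(robot.line_to(pose(th,.150)[0],vel=.1,guard=6)); robot.set_gripper(.03); st()
cv2.imwrite("pics/cage.png",robot.grab_frame("wrist")); s=robot.grab_frame("side")
w=cv2.imread("pics/cage.png"); p=proj(cal("side"),P).astype(int); p[1]=max(p[1],90)
sc=cv2.resize(s[p[1]-70:p[1]+110,p[0]-100:p[0]+100],(466,420),interpolation=cv2.INTER_CUBIC)
cv2.imwrite("pics/v7.png",cv2.resize(np.hstack([w,sc]),(800,328)))
open("th.txt","w").write(str(th))
E
```

```text
knob [ 40.62380965 186.41351039]
bar [ 44.57002461 141.11857536]
102.04958498889447 theta 1.4590870498842015
56.60829474714626 theta 1.4391641083479516
14.32 q [-12.1   6.7  -3.3  79.9  -0.   81.3] F [-0.2  0.7  0.4] w 0.0398 tcp [0.6036 0.0029 0.2101] [180.    0.   86.6]
False
15.33 q [-12.1   8.2  -8.   73.7  -0.   81.3] F [ 0.1 -0.   0.6] w 0.03 tcp [0.6039 0.0029 0.1507] [179.9   0.   86.5]
```

View pics/v7.png

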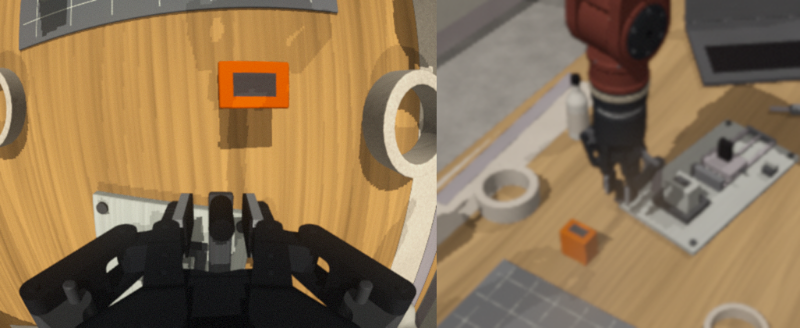

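The knob sits centred between the fingers. Sweeping.

```bash
python3 - <<'E'
from h import *
th=float(open("th.txt").read())
def pose(t,z): return J(.052-.102*np.cos(t),.085+.102*np.sin(t),z),[180,0,YAW+180-np.degrees(t)]
for t in np.linspace(th,0,10)[1:]:
    P,R=pose(t,.15)
    if robot.line_to(P,vel=.12,rotation=R,guard=12): print("stop at",t); break
st()
# final push along jig -y
print(robot.line_to(J(-.050,.085-.013,.15),vel=.04,guard=5)); st()
cen=robot.observe()["tool_pos"]
print("rel jig",((cen[:2]-CEN)@rot(YAW)*1000).round(1))
robot.pause(.3); st()
robot.line_to(J(-.050,.085-.006,.15),vel=.1)
robot.line_to(J(-.050,.079,.22),vel=.2)
# look at the jig
robot.move_pose(J(.066,.0,.25),[180,0,YAW-180]); robot.pause(.3)
import json
c=cal("wrist"); im=robot.grab_frame("wrist"); cv2.imwrite("pics/shut.png",im); st()
json.dump({k:(v.tolist() if hasattr(v,"tolist") else v) for k,v in c.items()},open("pics/shut.json","w"))
cv2.imwrite("pics/shutv.png",cv2.resize(im,(800,600),interpolation=cv2.INTER_CUBIC))
E
```

```text
18.21 q [-24.   -9.3 -25.5  73.8   0.  -13.2] F [-0.2  0.2  0.2] w 0.0299 tcp [ 0.4973 -0.0799  0.15  ] [180.    0.  169.1]
True
18.52 q [-25.2  -9.4 -25.6  73.9   0.3 -14.7] F [2.3 5.8 4.8] w 0.0299 tcp [ 0.4954 -0.0883  0.1497] [179.7  -0.  169.5]
rel jig [-50.2  76.9]
18.82 q [-25.1  -9.4 -25.6  73.9   0.2 -14.6] F [2.4 3.8 3.2] w 0.0298 tcp [ 0.4954 -0.0882  0.1497] [179.8  -0.  169.5]
20.54 q [-29.2   9.8   4.2  84.3  -0.  -18.8] F [ 0.2 -0.8  0.2] w 0.03 tcp [ 0.5955 -0.1844  0.2502] [-180.     0.   169.6]
```

View pics/shutv.png

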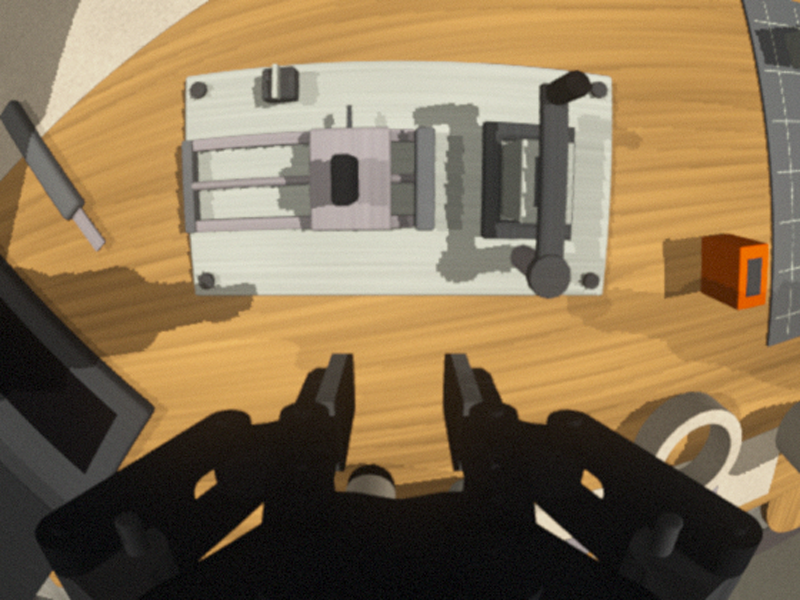

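The lever bar lies across the pocket, and the finger met the stop at the angle expected for 0 rad. The block itself is mostly hidden by the bar and shadow, so I'll check it by projecting its seated outline onto the picture. I'll also refine the pointer and mark positions.

```bash
python3 - <<'E'
from h import *
c,im=load("shut"); S=600/420
for n,p in {"top-y+":(24,101,64),"a":(24,69,64),"b":(-24,69,64),"b+":(-24,101,64),"foot a":(24,69,26),"foot b":(-24,69,26),"rim in":(0,66,26),"rim out":(0,55,26),"barL":(0,77,74.5),"barR":(0,93,74.5)}.items(): print(n,(proj(c,J(*[t/1e3 for t in p]))*S).round(1))
def inv(px,z): return ((at(c,np.array(px)/S,z)[:2]-CEN)@rot(YAW)*1000).round(1)
print("ptr",inv((349,107),.036),"rib",inv((276,67),.036),inv((275,98),.036))
g=cv2.cvtColor(im,cv2.COLOR_BGR2GRAY)
# profiles in jig y on plane z=.036: pointer at x=-41, rib at x=-58
for x,a,b in((-.041,-.045,-.015),(-.058,-.095,-.055),(-.062,-.095,-.055)):
    ys=np.arange(a,b,.001); print(x,[(int(y*1e3),int(cv2.getRectSubPix(g,(1,1),tuple(proj(c,J(x,y,.036))))[0,0])) for y in ys])
v=cv2.resize(im[40:215,320:440],None,fx=3.4,fy=3.4,interpolation=cv2.INTER_CUBIC); r=cv2.resize(im[40:90,170:270],None,fx=3.9,fy=3.9,interpolation=cv2.INTER_CUBIC)
t=np.full((v.shape[0],800,3),0,np.uint8); t[:,:v.shape[1]]=v; t[:r.shape[0],410:410+r.shape[1]]=r[:,:390]
c2=cal("top")
s=robot.grab_frame("side"); p=proj(cal("side"),J(0,.085,.04)).astype(int); q=cv2.resize(s[p[1]-45:p[1]+45,p[0]-45:p[0]+45],(390,390),interpolation=cv2.INTER_CUBIC)
t[200:590,410:800]=q[:t.shape[0]-200]; cv2.imwrite("pics/v11.png",t); print(t.shape)
E
```

```text
top-y+ [571.2 224.9]
a [519.3 223.1]
b [521.4 139. ]
b+ [574.3 142.9]
foot a [504.6 216.7]
foot b [506.2 142.9]
rim in [501.1 179.6]
rim out [484.3 179. ]
barL [539.6 182.2]
barR [566.7 183.8]
ptr [-44.3 -29.8] rib [-72.8 -75.8] [-52.5 -76.2]
-0.041 [(-45, 212), (-44, 203), (-43, 195), (-41, 192), (-40, 191), (-39, 198), (-38, 210), (-37, 212), (-36, 213), (-35, 212), (-34, 212), (-33, 213), (-32, 211), (-31, 183), (-30, 121), (-29, 84), (-28, 110), (-27, 172), (-26, 206), (-25, 212), (-24, 213), (-23, 214), (-22, 214), (-21, 212), (-20, 212), (-19, 212), (-18, 213), (-17, 213), (-16, 212), (-15, 213)]
-0.058 [(-95, 208), (-94, 208), (-93, 208), (-92, 199), (-91, 157), (-90, 129), (-89, 128), (-88, 130), (-87, 131), (-86, 121), (-84, 104), (-83, 90), (-82, 86), (-81, 78), (-80, 67), (-79, 74), (-78, 128), (-77, 192), (-76, 212), (-75, 198), (-74, 149), (-73, 117), (-72, 93), (-71, 85), (-70, 80), (-69, 79), (-68, 80), (-67, 83), (-66, 86), (-65, 86), (-64, 80), (-63, 69), (-62, 63), (-61, 81), (-60, 142), (-59, 180), (-58, 183), (-57, 184), (-56, 184), (-55, 184)]
-0.062 [(-95, 209), (-94, 210), (-93, 209), (-92, 203), (-91, 188), (-90, 151), (-89, 134), (-88, 131), (-87, 127), (-86, 121), (-84, 96), (-83, 84), (-82, 84), (-81, 75), (-80, 63), (-79, 70), (-78, 119), (-77, 184), (-76, 211), (-75, 192), (-74, 150), (-73, 119), (-72, 88), (-71, 82), (-70, 80), (-69, 79), (-68, 81), (-67, 82), (-66, 87), (-65, 87), (-64, 80), (-63, 72), (-62, 63), (-61, 81), (-60, 145), (-59, 179), (-58, 183), (-57, 183), (-56, 183), (-55, 185)]
(595, 800, 3)
```

View pics/v11.png

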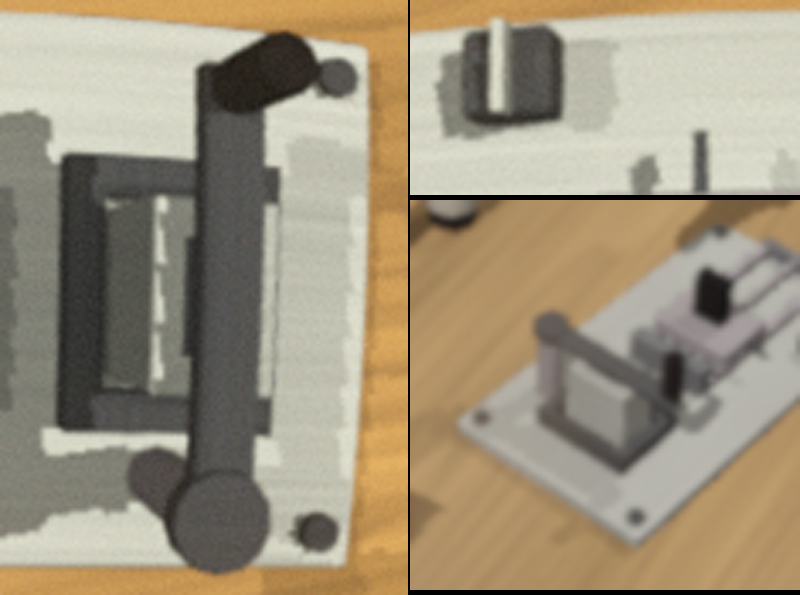

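The crops show the block standing upright in the pocket with the bar lying over it. The pointer reads y = -29.0 and the mark -76.0 (same bias), so the travel is about 46.5 mm. Gripping the handle and pulling.

```bash
python3 - <<'E'
from h import *
import json
R=[180,0,YAW-180]
robot.move_pose(J(0,-.030,.19),R); robot.line_to(J(0,-.030,.118),vel=.1,guard=6); st()
robot.set_gripper(0.0); st()
print(robot.line_to(J(0,-.0765,.118),vel=.06)); robot.pause(.5); st()
o=robot.observe(); print("jig",((o["tool_pos"][:2]-CEN)@rot(YAW)*1000).round(1))
c=cal("wrist"); im=robot.grab_frame("wrist"); cv2.imwrite("pics/pull.png",im)
json.dump({k:(v.tolist() if hasattr(v,"tolist") else v) for k,v in c.items()},open("pics/pull.json","w"))
g=cv2.cvtColor(im,cv2.COLOR_BGR2GRAY)
for x in(-.037,-.041,-.058,-.063):
    ys=np.arange(-.092,-.060,.001); print(x,[(round(y*1e3),int(cv2.getRectSubPix(g,(1,1),tuple(proj(c,J(x,y,.036))))[0,0])) for y in ys])
p=proj(c,J(-.05,-.0765,.036)); print(p); x,y=(int(t) for t in p)
x0=max(0,x-80);y0=max(0,y-60); cv2.imwrite("pics/pullv.png",cv2.resize(im[y0:y0+120,x0:x0+160],(800,600),interpolation=cv2.INTER_CUBIC))
E
```

```text
21.93 q [-34.4   2.6 -17.4  70.    0.  -24. ] F [-0.4 -0.1 -0.7] w 0.0302 tcp [ 0.5258 -0.2027  0.1187] [-1.800e+02  1.000e-01  1.696e+02]
22.22 q [-34.4   2.5 -17.4  70.    0.  -24. ] F [0.1 2.8 5.4] w 0.0111 tcp [ 0.526  -0.2024  0.1191] [1.800e+02 1.000e-01 1.696e+02]
False
23.64 q [-38.6   4.3 -15.5  70.1   0.1 -28.3] F [1.4 9.  7.9] w 0.0109 tcp [ 0.5177 -0.2472  0.1191] [1.799e+02 1.000e-01 1.696e+02]
jig [  0.6 -75.4]
-0.037 [(-92, 151), (-91, 140), (-90, 136), (-89, 140), (-88, 136), (-87, 159), (-86, 213), (-85, 219), (-84, 217), (-83, 219), (-82, 218), (-81, 217), (-80, 215), (-79, 214), (-78, 216), (-77, 153), (-76, 91), (-75, 95), (-74, 176), (-73, 215), (-72, 215), (-71, 217), (-70, 215), (-69, 215), (-68, 214), (-67, 215), (-66, 215), (-65, 215), (-64, 218), (-63, 217), (-62, 204), (-61, 192)]
-0.041 [(-92, 215), (-91, 148), (-90, 140), (-89, 140), (-88, 142), (-87, 201), (-86, 222), (-85, 222), (-84, 221), (-83, 221), (-82, 222), (-81, 220), (-80, 220), (-79, 221), (-78, 222), (-77, 160), (-76, 91), (-75, 97), (-74, 181), (-73, 222), (-72, 221), (-71, 221), (-70, 220),
[... 188 characters left out ...]
 (-86, 76), (-85, 94), (-84, 94), (-83, 88), (-82, 67), (-81, 64), (-80, 66), (-79, 64), (-78, 179), (-77, 225), (-76, 223), (-75, 169), (-74, 87), (-73, 85), (-72, 85), (-71, 87), (-70, 84), (-69, 86), (-68, 89), (-67, 91), (-66, 138), (-65, 199), (-64, 196), (-63, 199), (-62, 199), (-61, 199)]
-0.063 [(-92, 138), (-91, 137), (-90, 139), (-89, 138), (-88, 139), (-87, 107), (-86, 77), (-85, 89), (-84, 86), (-83, 67), (-82, 69), (-81, 61), (-80, 63), (-79, 64), (-78, 175), (-77, 225), (-76, 224), (-75, 165), (-74, 84), (-73, 85), (-72, 81), (-71, 83), (-70, 84), (-69, 84), (-68, 95), (-67, 90), (-66, 139), (-65, 196), (-64, 194), (-63, 194), (-62, 197), (-61, 197)]
[277.08117066 158.14172438]
```

View pics/pullv.png

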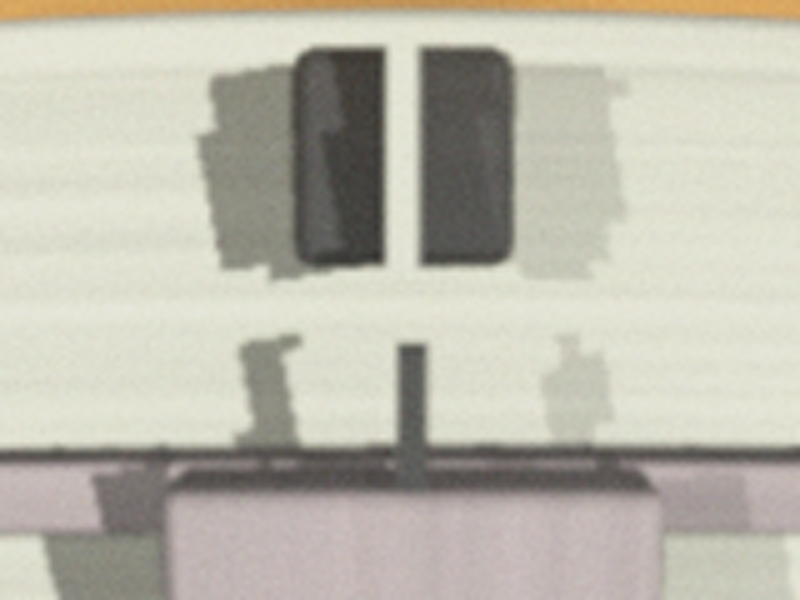

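The pointer at (412,400) is within about 1 mm of the rib at (403,150). I'll trim that millimetre, confirm the slide stands still, and hand in with the grip held.

```bash
python3 - <<'E'
from h import *
robot.line_to(J(0,-.0775,.118),vel=.02); robot.pause(.6); st()
c=cal("wrist"); g=cv2.cvtColor(robot.grab_frame("wrist"),cv2.COLOR_BGR2GRAY).astype(float)
ys=np.arange(-.080,-.072,.0002)
pr=lambda x:np.array([cv2.getRectSubPix(g.astype(np.float32),(1,1),tuple(proj(c,J(x,y,.036))))[0,0] for y in ys])
a=220-pr(-.040); b=pr(-.060)-85
cy=lambda w:1e3*(ys*np.clip(w-60,0,None)).sum()/np.clip(w-60,0,None).sum()
print("pointer",cy(a),"mark",cy(b))
s1=robot.observe()["tool_pos"]; robot.pause(.4); print("drift",robot.observe()["tool_pos"]-s1); st()
if abs(cy(a)-cy(b))<2.5: robot.job_done(); print("handed in")
E
```

```text
24.54 q [-38.7   4.3 -15.5  70.1   0.1 -28.4] F [2.3 8.6 7.9] w 0.0111 tcp [ 0.5176 -0.2482  0.1191] [1.799e+02 1.000e-01 1.696e+02]
pointer -76.59207741802895 mark -76.4056585993664
drift [-2.10479054e-05 -3.42269311e-05  1.81574583e-05]
24.99 q [-38.7   4.3 -15.5  70.1   0.1 -28.4] F [1.6 8.5 7.1] w 0.0107 tcp [ 0.5175 -0.2482  0.1191] [1.799e+02 1.000e-01 1.696e+02]
the job is handed in; nothing more can be done
handed in
```

The short die is seated in the pocket with the lever shut over it. I handed the job in at about 25 s with the slide pulled to the index mark and its handle still gripped.

- **Die:** contact came at the height expected for the pocket floor. After I let go, its top outline matched the seated position within about 1–2 px.
- **Lever:** I swept the knob round with the fingers loosely around it until it met its end stop, where the finger position put it at about 0 rad. The wrist and side pictures show the bar lying across the upright block. I did not picture the die and lever again after pulling the slide.
- **Slide:** the first pull stopped about 0.9 mm short of the mark, so I moved it 1 mm further. The last check put the pointer within 0.2 mm of the mark, with about 9 N of sideways force on the tool and drift under 0.05 mm in 0.4 s.

No check failed. I saw no contact with the other dies, tape rolls, bottles or cutter, but I did not measure their positions again.

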